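# Rack a tray of model coaches on the rails above the parked one

### The job

In the tray rack's bay nearer the robot, slide the loose tray of model coaches, by its wooden handle and from the front, onto the free rail pair directly above the tray already parked there. Keep it level and slide it in until it has pushed the sliding wooden buffer at the back of the bay all the way in and is pressed firmly against its stop, with a push of about 15 newtons but no ramming. Then let go, leave it there, and leave the other things on the table alone.

Things in the scene. Friction and masses are not known exactly. Their poses are not given: they have to be found in the camera images.
- tray: The loose tray: aluminium sheet 170 long (x) x 90 wide (y) x 4 mm thick, three model coaches fixed on it (29 mm tall, within x -63..63, y -30..30). Origin: centre of the sheet's underside; x points from the handle to the leading edge, z up. Wooden handle: upright plate 12 mm thick (y), 32 mm tall from the underside up, from x = -135 to -85 mm, pinched across y. About 0.2 kg.
- rack: Fixed tray rack, wood and aluminium, 178 mm tall, open in front. Origin: centre of its foot on the table; x points in (trays enter at x = -98 mm), z up. Two bays, centred at y = +60 mm (nearer the robot) and y = -60 mm, each with three pairs of channel rails along x; a sheet's side edges slide in the channels, its underside on ledges at z = 50, 105 and 160 mm. Takes no force over 28 N.
- bay (a point): Front of the nearer bay: bay centre line, 90 mm before the rack's origin along x, at table height; axes as the rack's. The channels are 8 mm high above the ledge and 94 mm wide between side walls, from 4 mm behind this point on; before that a 12 mm long mouth flares by about 5 mm up, down and to either side.
- parked_low: A fixed tray, same shape, origin and axes as the loose one, parked on the lowest rail pair (50 mm) of one of the two bays.
- parked_mid: A fixed tray, same shape, origin and axes as the loose one, parked on the middle rail pair (105 mm) of the other bay. Only the parked tray in the nearer bay counts.
- buffer (a joint): Travel (m) of the upright wooden buffer bar at the back of the nearer bay, behind its middle and upper pairs: 0 out, 0.012 all the way in, on a hard stop. Slides in rack +x against a steady 4 N of friction, no spring, stays where left. Its carriage is clamped at an unknown depth: with the buffer in, a tray against it has its origin anywhere from x = -35 to -5 mm of the rack.
- station: Bystander: a small model station, 50 x 110 x 50 mm, origin under its centre.
- mug: Bystander: a white mug, 76 mm wide and 85 mm tall, origin under its centre.
- screwdriver: Bystander: a screwdriver 170 mm long lying on the table.

How it is judged (in metres and radians):
On the way, in this order (a step that is already met when the one before it is completed fails the run):
1. the tray's leading edge is entered, from the front, in the rail pair directly above the parked tray of the nearer bay (((y of parked_low in the frame of rack above 0 m and z of tray in the frame of rack between 0.101 and 0.111 m) or (y of parked_mid in the frame of rack above 0 m and z of tray in the frame of rack between 0.156 and 0.166 m)) and y of tray in the frame of rack between 0.054 and 0.066 m and angle between the x axis of tray and the x axis of rack, either way round below 0.06 rad and angle between tray's own z axis and vertical below 0.06 rad and x of tray in the frame of rack between -0.165 and -0.07 m), for 0.1 s.
2. the tray, on that rail pair, has pressed the buffer all the way in and is pressed firmly, with over 9 N, against it (((y of parked_low in the frame of rack above 0 m and z of tray in the frame of rack between 0.101 and 0.111 m) or (y of parked_mid in the frame of rack above 0 m and z of tray in the frame of rack between 0.156 and 0.166 m)) and y of tray in the frame of rack between 0.054 and 0.066 m and angle between the x axis of tray and the x axis of rack, either way round below 0.06 rad and angle between tray's own z axis and vertical below 0.06 rad and x of tray in the frame of rack between -0.042 and 0.002 m and value of joint buffer above 0.0095 m and contact force between tray and rack above 9 N), for 0.02 s.
At the end, for the whole second after the job is handed in: The tray lies released and at rest on the rail pair directly above the parked tray of the nearer bay, level and square (within 0.06 rad), centred in the bay within 6 mm, with the buffer pushed in to within 2.5 mm of its stop; its origin is then between x = -42 and +2 mm of the rack (((y of parked_low in the frame of rack above 0 m and z of tray in the frame of rack between 0.101 and 0.111 m) or (y of parked_mid in the frame of rack above 0 m and z of tray in the frame of rack between 0.156 and 0.166 m)) and y of tray in the frame of rack between 0.054 and 0.066 m and angle between the x axis of tray and the x axis of rack, either way round below 0.06 rad and angle between tray's own z axis and vertical below 0.06 rad and x of tray in the frame of rack between -0.042 and 0.002 m and value of joint buffer above 0.0095 m and linear speed of tray below 0.01 m/s and contact force between the fingers and tray below 0.1 N); the robot touches nothing.
It fails at once if the tray presses on the rack (rails or buffer) with more than 28 N (contact force between tray and rack above 28 N).
It fails at once if the robot itself presses on the rack with more than 15 N (contact force between the arm and rack above 15 N).
It fails at once if the tray is tipped by more than 0.4 rad (angle between tray's own z axis and vertical above 0.4 rad).
It fails at once if the station, mug or screwdriver is moved by more than 30 mm (distance of any of station, mug, screwdriver from where it was at the start of the episode above 0.03 m).
It also fails if it takes over 72 s, if anything falls off the work surface, if the arm or the gripper's body presses on something with over 40 N, if the wrist force passes 120 N, or if a joint passes its speed limit or range.

### The arm

A 6-joint arm with a two-finger parallel gripper is mounted at the origin on the work surface. World frame = base frame: x ahead of the robot, y to its left, z up, the work surface at z = 0. Lengths are in mm, angles in rad, forces in N, time in s.
With the tool pointing down it reaches from about 325 to 900 mm from the base axis. Payload 6.1 kg.
Tool frame: the origin (TCP) lies on the centre line of the jaws, within the pads' length; the fingertips stand 25 mm ahead of it and the grasp point (between the pads) lies 6 mm ahead of it; z points along the fingers, y is the line along which they close (so a half turn about z gives the same grasp; the last joint's range is limited). The gripper opens to 87 mm and grips with 3 to 60 N. Pads are 19 mm wide; open, the fingers measure 117 mm over their backs; the gripper's body (75 mm by 190 mm) begins 51 mm behind the grasp point.
Start: joints at [1.115, 0.22, 1.526, -0, 1.395, -0.126], TCP at [202.407, 591.31, 247.538] pointing down, gripper open.
Joint ranges: [-2.98, 2.98], [-0.91, 2.08], [0.09, 2.57], [-1.24, 4.39], [0.2, 2.65], [-2.68, 2.68]. Speed limits (rad/s): [2.57, 2.57, 3.01, 3.14, 3.14, 3.14].

### API

Orientations are given as a unit quaternion [x, y, z, w].
In Python, from workcell import state, read_camera, camera_info, order gives the robot as it stands.
- The arm moves only by the shell command python3 -m jog 'ROWS' [FORCE]. ROWS is a JSON object of lists of equal length, an entry for each row: "jaw": the finger opening in cm, from 0 to 8.7; "translation": the shift along the world's x, y, z in cm, a list of three; "dr": the turn, a rotation vector about the world's x, y, z in rad, a list of three. A call has 1 to 8 rows; each row is the pose to reach, as a shift and turn from the pose commanded when the call began; what a row does not reach only later rows make up. A row lasts 1/10 s, in which the tool goes at most 50 mm and 8.59 degrees, less where a joint would pass 70% of its speed; a pose out of reach is approached as far as the arm can. A call with a gripper value outside its range is refused whole. The fingers move at their own pace and stop on an object; FORCE is the grip in N (left out, the last holds). Time passes only in rows, so rows that repeat a pose let the fingers close. It gives the time, the measured TCP pose, the force, the opening and the grip force at its end, in the units of the state.
- state(): the state, without advancing time (a new reading comes with each control period).
- read_camera(name): name is "side" or "top"; returns (picture, depth): 400x640x3 uint8, red, green, blue; 400x640 float32, mm along the optical axis (not along the pixel's ray), 0 where there is no reading.
- camera_info(name): a dict with "vertical_fov" (degrees; the focal length in pixels is half the picture's height over the tangent of half this angle, whatever the lens; pixels are square), "cx", "cy" (the principal point, pixels), "R" (3x3) and "t" (3): a world point X has camera coordinates R X + t. Camera axes: x right, y down, z forward; pixel columns grow to the right and rows downward; lengths in mm; the calibration is good to about 2 mm. A picture is of the moment at which its call begins. camera_info takes no time and is no camera call.
- order.sign_off(): hands the job in; it is judged then, once.
The state is a dict: "t": time; "joint_pos": joint angles; "qd": joint speeds; "joint_efforts": joint torques, N m; "tcp_pos": TCP position; "tool_rot": TCP orientation; "force": force on the tool from outside, world axes, zero at the start; "wrist_torque": the same for the moment, N m; "gripper_width": finger opening in mm; "grasp_force": force on a finger pad.
Only numpy, scipy, OpenCV 4.12 (cv2) and the standard library are available. Lean on these libraries where they do the work, as an engineer would, in place of code of your own. Each camera call takes 0.05 s, during which the arm holds its last target. There are 200 camera calls.

## Working session

There is one attempt and no reset: what is moved stays moved. The work goes in short steps, Python scripts to look and compute and a shell command to move; the robot and the scene stay as the last step left them, time stands still between calls to the robot, and variables do not carry over. Pictures are saved under pics/ and viewed, at most 10 in all, crops included, and the job is handed in when it is done.

```bash
ls; mkdir -p pics
python3 - <<'E'
from workcell import *
import cv2,numpy as np
for n in("side","top"):
    p,d=read_camera(n);np.savez(f"{n}0.npz",p=p,d=d)
    cv2.imwrite(f"pics/{n}0.png",p[:,:,::-1]);i=camera_info(n);print(n,i)
s=state();print(s)
E
```

```text
pics
side {'vertical_fov': 52.34152410117688, 'cx': 327.93637957297625, 'cy': 202.50908533813535, 'R': array([[-0.83953488,  0.54315045, -0.01299164],
       [ 0.45940369,  0.69691762, -0.55068509],
       [-0.29005075, -0.46828775, -0.83461197]]), 't': array([ 480.05702509, -151.4643004 , 1268.81865161])}
top {'vertical_fov': 51.04109307516441, 'cx': 315.96186862171584, 'cy': 195.18483765054043, 'R': array([[ 0.02027131, -0.99979008, -0.00297922],
       [-0.98117302, -0.01932123, -0.19216189],
       [ 0.19206399,  0.0068185 , -0.98135872]]), 't': array([ -75.61470099,  547.65977663, 1161.77547536])}
{'t': 0.1, 'joint_pos': array([ 1.11493352e+00,  2.21143721e-01,  1.52751450e+00, -5.61491132e-06,
        1.39468833e+00, -1.26075651e-01]), 'qd': array([ 0.00114904, -0.00291794, -0.00129267,  0.00100251,  0.00141511,
       -0.000391  ]), 'joint_efforts': array([ 1.36059909e-03, -4.95944917e+01, -3.88523877e+01,  7.02618831e-02,
        5.14019269e-02, -7.26490680e-05]), 'tcp_pos': array([202.16127867, 590.85224476, 246.53937784]), 'tool_rot': array([ 1.64146800e-01,  9.86435532e-01, -8.40880315e-04, -2.48932413e-04]), 'force': array([0.39382514, 0.13946442, 0.16068195]), 'wrist_torque': array([ 0.02042641,  0.00748571, -0.02266301]), 'grasp_force': 0.0, 'gripper_width': 86.41234587090379}
```

View pics/side0.png

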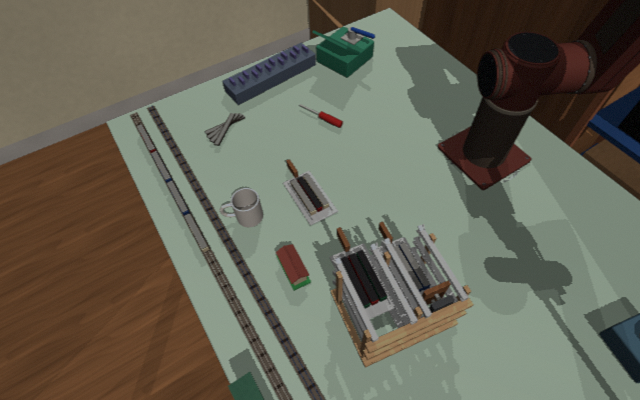

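View pics/top0.png

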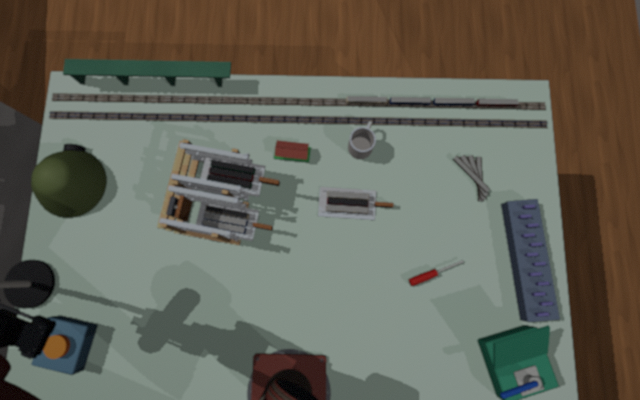

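The side view shows the loose tray at about (310,197), the rack at (400,300) and the mug at (247,207). In the top view the tray is at (348,204) with its handle toward (385,205), and the rack opening faces right, at about (265,205). Next I'll get 3D from depth.

```bash
cat > h.py <<'E'
import cv2,numpy as np
from workcell import *
def cloud(n,d):
    i=camera_info(n);f=200/np.tan(np.radians(i["vertical_fov"])/2)
    v,u=np.mgrid[:400,:640]
    c=np.stack([(u-i["cx"])/f*d,(v-i["cy"])/f*d,d],-1)
    return (c-i["t"])@i["R"]
def proj(n,X):
    i=camera_info(n);f=200/np.tan(np.radians(i["vertical_fov"])/2)
    c=np.atleast_2d(X)@i["R"].T+i["t"];return c[:,:2]/c[:,2:]*f+[i["cx"],i["cy"]]
def ray(n,uv,z):
    i=camera_info(n);f=200/np.tan(np.radians(i["vertical_fov"])/2)
    uv=np.atleast_2d(uv).astype(float);c=np.c_[(uv-[i["cx"],i["cy"]])/f,np.ones(len(uv))]@i["R"]
    o=-i["R"].T@i["t"];return o+c*((z-o[2])/c[:,2])[:,None]
E
python3 - <<'E'
from h import *
for n,b in(("side",(200,130,480,370)),("top",(150,130,400,255))):
    z=np.load(n+"0.npz");W=cloud(n,z["d"]);p=z["p"]
    # table height check
    print(n,"table z",np.median(W[260:300,350:400,2]) if n=="top" else np.median(W[150:170,350:400,2]))
    x0,y0,x1,y1=b
    k=800/(x1-x0);k=min(k,600/(y1-y0))
    hm=np.clip(W[...,2],0,200)/200*255
    a=cv2.resize(p[y0:y1,x0:x1,::-1],None,fx=k,fy=k,interpolation=cv2.INTER_CUBIC)
    cv2.imwrite(f"pics/{n}crop.png",cv2.convertScaleAbs(a,alpha=1.5))
    print(k,a.shape)
    # loose tray mask: z>2, region
    m=(W[...,2]>2.5)&(z["d"]>0)
    nn,l,st,ce=cv2.connectedComponentsWithStats(m.astype(np.uint8))
    for j in range(1,nn):
        if st[j,4]>60:
            q=W[l==j];print(st[j],np.round(q.min(0)),np.round(q.max(0)))
E
```

```text
side table z 0.5514152297385052
2.5 (600, 700, 3)
[  435     0   205   191 18043] [-688. -563.    3.] [112. 170. 513.]
[ 220   25  157   82 4853] [ -93. -793.    3.] [ 551. -511.  139.]
[299 102  45  28 273] [ 275. -511.    3.] [ 372. -330.   32.]
[ 146  106  179  294 2548] [ 773. -785.    3.] [822. 317.  12.]
[202 109  43  38 492] [ 538. -614.    3.] [ 695. -476.   22.]
[ 129  113  163  287 2723] [ 836. -780.    3.] [881. 278.  39.]
[ 282  156   55   69 1589] [ 479. -329.    3.] [588. -67.  37.]
[ 218  185   49   44 1123] [ 658. -305.    3.] [ 780. -156.   89.]
[  327   220   149   147 12256] [307. -18.   3.] [676. 362. 182.]
[275 244  36  47 925] [650. -60.   3.] [719.  69.  54.]
[ 598  309   42   74 1635] [ 43. 547.   3.] [196. 665.  66.]
[228 370  36  30 640] [894. 172.   3.] [944. 262.  94.]
top table z 0.4659643550467382
3.2 (400, 800, 3)
[  50   59  497   54 7302] [ 818. -781.    3.] [948. 785.  99.]
[  43  105  505   57 4230] [ 668. -781.    3.] [837. 796.  92.]
[  30  136   78  103 4424] [416. 565.   3.] [732. 795. 132.]
[ 148  136  133  114 8342] [393.  38.   3.] [738. 434. 183.]
[268 137  46  29 735] [652. -52.   3.] [741.  84.  55.]
[452 153  42  50 727] [ 548. -598.    3.] [ 700. -475.   25.]
[ 312  185   81   40 1714] [ 471. -289.    3.] [590. -53.  38.]
[ 499  197   62  128 4837] [ 197. -767.    3.] [ 566. -611.   74.]
[   0  257  105  124 6700] [ 21. 491.   3.] [357. 831. 396.]
[407 260  56  28 363] [ 294. -496.    3.] [ 374. -332.   34.]
[ 474  324   85   76 4525] [  -3. -749.    3.] [ 208. -519.  141.]
[ 244  350   87   50 3447] [ -18. -114.    3.] [113. 127. 369.]
[  0 355  43  45 742] [-30. 326.   3.] [186. 793. 640.]
```

View pics/sidecrop.png

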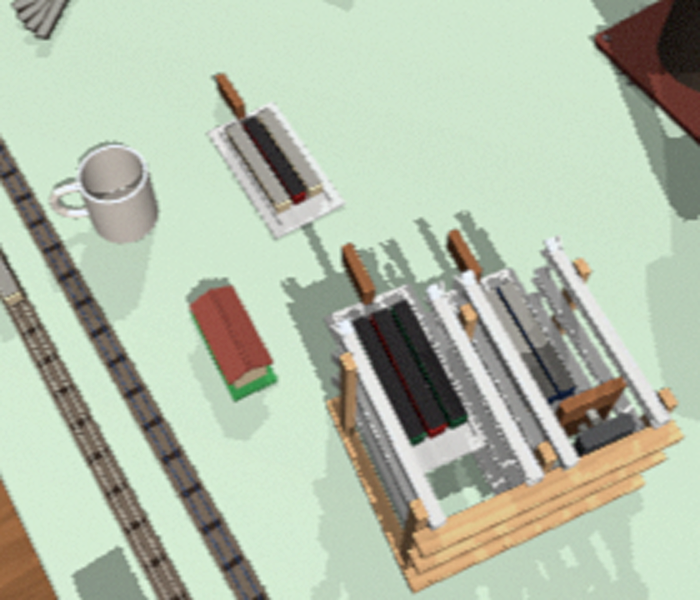

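View pics/topcrop.png

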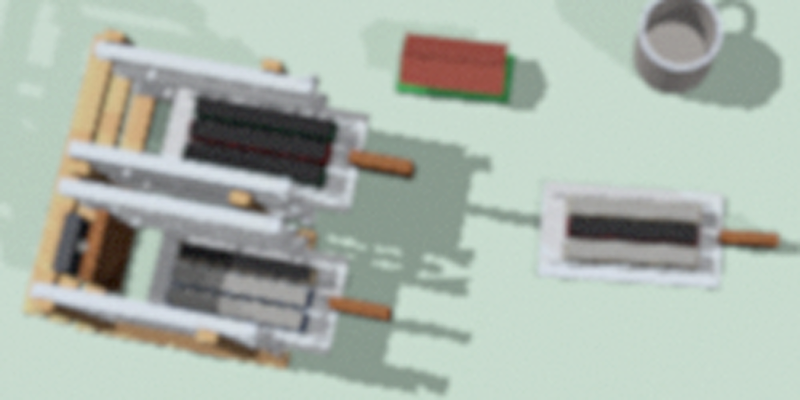

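Run:
```python
from h import *
T=[]
for n in("side","top"):
    z=np.load(n+"0.npz");W=cloud(n,z["d"]);p=z["p"].astype(int);hsv=cv2.cvtColor(z["p"],cv2.COLOR_RGB2HSV)
    br=(hsv[...,0]<14)&(hsv[...,1]>110)&(W[...,0]>380)&(W[...,0]<680)&(W[...,1]>-320)&(W[...,1]<420)&(W[...,2]>10)
    nn,l,st,ce=cv2.connectedComponentsWithStats(br.astype(np.uint8))
    print(n)
    for j in range(1,nn):
        if st[j,4]>15:
            q=W[l==j];print("brown",st[j],np.round(q.min(0)),np.round(q.max(0)),np.round(np.median(q,0)))
    m=(W[...,2]>172)&(W[...,2]<186)&(W[...,0]>380)&(W[...,0]<740)&(W[...,1]>0)&(W[...,1]<440)&(hsv[...,1]<60)
    nn,l,st,ce=cv2.connectedComponentsWithStats(m.astype(np.uint8))
    for j in range(1,nn):
        if st[j,4]>30:
            q=W[l==j];c=np.median(q,0);vx,vy,_,_=cv2.fitLine(q[:,:2].astype(np.float32),cv2.DIST_HUBER,0,.01,.01).ravel()
            t=(q[:,:2]-c[:2])@[vx,vy];s=(q[:,:2]-c[:2])@[-vy,vx]
            print("rail",st[j,:5],"c",np.round(c,1),"ang",np.degrees(np.arctan2(vy,vx)).round(2),"t",np.percentile(t,[0,3,97,100]).round(1),"s",np.percentile(s,[3,50,97]).round(1))
    # loose tray sheet
    m=(W[...,0]>460)&(W[...,0]<600)&(W[...,1]>-340)&(W[...,1]<-40)&(W[...,2]>2.5)
    if n=="side": m&=True
    q=W[m].astype(np.float32); sh=W[m&(W[...,2]<9)&(hsv[...,1]<60)].astype(np.float32)
    print("traysheet",cv2.minAreaRect(sh[:,:2]),np.median(sh[:,2]))
    co=W[m&(W[...,2]>24)&~br].astype(np.float32);print("coaches",cv2.minAreaRect(co[:,:2]))
    print("handle/all",cv2.minAreaRect(q[:,:2]))
```

```text
side
brown [287 160  11  17  74] [ 525. -290.   12.] [ 538. -236.   37.] [ 532. -256.   32.]
brown [379 222  13  20  98] [444.  59.  64.] [461. 112.  86.] [455.  84.  82.]
brown [337 228  13  24 128] [563.  39. 113.] [581.  92. 142.] [573.  71. 136.]
brown [286 245  23  31 189] [662. -36.  34.] [680.  62.  48.] [673.   9.  41.]
brown [423 281  27  23 257] [458. 280. 102.] [517. 298. 181.] [490. 291. 173.]
brown [368 298  11   7  27] [587. 217. 118.] [607. 233. 133.] [602. 230. 128.]
rail [417 224  10  14  45] c [422.2 161.5 173.7] ang 71.12 t [-9.8 -8.8 21.5 22.6] s [-5.4  1.2  8.3]
rail [370 243   9  11  39] c [539.3 139.7 173.8] ang 63.45 t [-8.5 -7.9 11.9 15.3] s [-7.  -0.5  7. ]
rail [332 258   9   9  35] c [627.6 123.5 174.3] ang 55.07 t [-7.3 -7.2  9.2 10.6] s [-7.   1.6  6.3]
rail [450 273  11  20  43] c [447.9 300.5 172.8] ang 72.93 t [-21.8 -21.3  20.5  21.5] s [-4.1  1.3  7.7]Traceback (most recent call last):
  File "<stdin>", line 22, in <module>
cv2.error: OpenCV(4.12.0) /io/opencv/modules/imgproc/src/convhull.cpp:143: error: (-215:Assertion failed) total >= 0 && (depth == CV_32F || depth == CV_32S) in function 'convexHull'
```

Run:
```python
from h import *
def line(q):
    c=np.median(q,0);vx,vy,_,_=cv2.fitLine(q[:,:2].astype(np.float32),cv2.DIST_HUBER,0,.01,.01).ravel()
    t=(q[:,:2]-c[:2])@[vx,vy]; return c,np.degrees(np.arctan2(vy,vx)),t
R=np.radians
for n in("side","top"):
    z=np.load(n+"0.npz");W=cloud(n,z["d"]);p=z["p"];hsv=cv2.cvtColor(p,cv2.COLOR_RGB2HSV);print(n)
    b=(W[...,0]>460)&(W[...,0]<600)&(W[...,1]>-340)&(W[...,1]<-40)
    # sheet by brightness: print contour of non-green pixels, cast onto z=4
    ng=b&((p[...,1].astype(int)-p[...,0])<8)&(p.max(2)>90)
    ng|=b&(W[...,2]>2.5)
    ng&=W[...,2]<40
    nn,l,st,_=cv2.connectedComponentsWithStats(ng.astype(np.uint8));j=1+np.argmax(st[1:,4])
    print(st[j])
    br=(hsv[...,0]<14)&(hsv[...,1]>110)&(l==j)&(W[...,2]>8)
    v,u=np.nonzero(cv2.morphologyEx(((l==j)&~br).astype(np.uint8),cv2.MORPH_OPEN,np.ones((7,7))))
    # use sheet rim only: low points
    k=W[v,u,2]<10
    r=ray(n,np.c_[u[k],v[k]],4)[:,:2].astype(np.float32);print("sheet rect",cv2.minAreaRect(r))
    q=W[br&(W[...,2]>27)];c,a,t=line(q);print("handle",c.round(1),a.round(1),t.min().round(1),t.max().round(1),len(q))
    co=W[(l==j)&(W[...,2]>26)&~br&(W[...,1]>-235)].astype(np.float32);print("coaches",cv2.minAreaRect(co[:,:2]))
    m=(W[...,2]>168)&(W[...,2]<190)&(W[...,0]>380)&(W[...,0]<740)&(W[...,1]>0)&(W[...,1]<440)&(hsv[...,1]<70)&(p.max(2)>120)
    nn,l,st,ce=cv2.connectedComponentsWithStats(m.astype(np.uint8))
    for j in range(1,nn):
        if st[j,4]>60:
            q=W[l==j];c,a,t=line(q);print("rail",st[j],c.round(1),a.round(2),np.percentile(t,[0,3,97,100]).round(1))
```

```text
side
[ 282  156   58   69 1719]
sheet rect ((535.6073608398438, -157.66891479492188), (174.02023315429688, 95.60040283203125), 89.23339080810547)
handle [ 532.6 -255.    32. ] 84.3 -35.0 160.6 68Traceback (most recent call last):
  File "<stdin>", line 21, in <module>
cv2.error: OpenCV(4.12.0) /io/opencv/modules/imgproc/src/convhull.cpp:143: error: (-215:Assertion failed) total >= 0 && (depth == CV_32F || depth == CV_32S) in function 'convexHull'
```

```bash
cat > m.py <<'E'
from h import *
def line(q):
    c=np.median(q,0);vx,vy,_,_=cv2.fitLine(q[:,:2].astype(np.float32),cv2.DIST_HUBER,0,.01,.01).ravel()
    t=(q[:,:2]-c[:2])@[vx,vy]; return c,np.degrees(np.arctan2(vy,vx)),t
for n in("side","top"):
    z=np.load(n+"0.npz");W=cloud(n,z["d"]);p=z["p"];hsv=cv2.cvtColor(p,cv2.COLOR_RGB2HSV);print(n)
    b=(W[...,0]>460)&(W[...,0]<600)&(W[...,1]>-340)&(W[...,1]<-40)
    ng=b&((p[...,1].astype(int)-p[...,0])<8)&(p.max(2)>90)
    ng|=b&(W[...,2]>2.5)
    ng&=W[...,2]<40
    nn,l,st,_=cv2.connectedComponentsWithStats(ng.astype(np.uint8));j=1+np.argmax(st[1:,4])
    br=(hsv[...,0]<14)&(hsv[...,1]>110)&(l==j)&(W[...,2]>8)&(W[...,1]<-225)
    v,u=np.nonzero(cv2.morphologyEx(((l==j)&~br).astype(np.uint8),cv2.MORPH_OPEN,np.ones((7,7))))
    k=W[v,u,2]<10
    r=ray(n,np.c_[u[k],v[k]],4)[:,:2].astype(np.float32);print("sheet rect",cv2.minAreaRect(r))
    q=W[br&(W[...,2]>27)];c,a,t=line(q);print("handle",c.round(1),a.round(1),t.min().round(1),t.max().round(1),len(q))
    co=W[(l==j)&(W[...,2]>26)&~br&(W[...,1]>-235)][:,:2].astype(np.float32).copy();print("coaches",cv2.minAreaRect(co))
    m=(W[...,2]>168)&(W[...,2]<190)&(W[...,0]>380)&(W[...,0]<740)&(W[...,1]>0)&(W[...,1]<440)&(hsv[...,1]<70)&(p.max(2)>120)
    nn,l,st,ce=cv2.connectedComponentsWithStats(m.astype(np.uint8))
    for j in range(1,nn):
        if st[j,4]>60:
            q=W[l==j];c,a,t=line(q);print("rail",st[j],c.round(1),a.round(2),np.percentile(t,[0,3,97,100]).round(1))
E
python3 m.py
```

```text
side
sheet rect ((535.6073608398438, -157.66891479492188), (174.02023315429688, 95.60040283203125), 89.23339080810547)
handle [ 531.  -259.5   32.4] 85.3 -30.4 23.5 56
coaches ((535.7529907226562, -156.86732482910156), (124.71578979492188, 59.19663619995117), 87.79491424560547)
rail [417 224  51  75 434] [435.9 249.3 171.5] 80.15 [-99.8 -94.3  84.7  89.6]
rail [382 238  49  78 460] [522.  236.9 171.5] 80.19 [-100.1  -94.2   83.    86.9]
rail [371 243  46  80 476] [554.3 231.5 171.5] 80.37 [-100.4  -94.8   82.9   87.2]
rail [333 258  45  82 494] [640.6 215.6 171.5] 80.4 [-99.1 -93.8  83.4  88.4]
top
sheet rect ((537.459228515625, -156.7032470703125), (170.3883514404297, 90.12651062011719), 87.2869873046875)
handle [ 529.9 -264.4   33.2] 86.4 -23.5 26.2 51
coaches ((535.072998046875, -155.9354705810547), (123.30693817138672, 60.56878662109375), 87.53799438476562)
rail [179 139  69  20 321] [641.1 211.7 171.9] 80.69 [-93.8 -89.1  88.3  94.4]
rail [170 174  71  18 300] [555.3 227.  172. ] 80.41 [-94.8 -89.6  87.8  94.2]
rail [167 186  71  17 326] [522.7 230.5 172.1] 80.61 [-92.6 -87.9  89.9  95.8]
rail [159 218  71  19 337] [436.3 244.9 171.8] 80.36 [-91.7 -87.   90.4  95. ]
```

```bash
cat > rot.py <<'E'
from h import *
from scipy.spatial.transform import Rotation as Ro
def tgt(yaw,tilt,g):
    u=np.array([np.cos(yaw),np.sin(yaw),0]);d=np.sin(tilt)*u-np.cos(tilt)*np.array([0,0,1])
    s=state();R0=Ro.from_quat(s["tool_rot"]);o=[]
    for sg in(1,-1):
        y=sg*np.array([-u[1],u[0],0]);R=Ro.from_matrix(np.c_[np.cross(y,d),y,d]);o.append((R*R0.inv()).as_rotvec())
    print("tcp",s["tcp_pos"],"target",g-6*d,"shift cm",((g-6*d-s["tcp_pos"])/10).round(2));print("dr",np.round(o,3))
E
python3 -c "
from rot import *
tgt(np.radians(87.6),.45,np.array([531.3,-268.6,25]))"
```

```text
tcp [202.16127867 590.85224476 246.53937784] target [ 531.1907132  -271.20750397   30.40268261] shift cm [ 32.9  -86.21 -21.61]
dr [[ 0.296 -0.429  1.824]
 [ 0.399  0.27  -1.26 ]]
```

```bash
python3 -m jog '{"jaw":[5,5,5,5,5,5,5,5],"translation":[[2,-5,2],[4,-9.5,3],[6,-14,3],[8,-18.5,3],[10,-23,3],[12,-27.5,3],[14,-32,3],[16,-36.5,3]],"dr":[[0,0,-0.12],[0,0,-0.24],[0,0,-0.36],[0,0,-0.48],[0,0,-0.6],[0,0,-0.72],[0,0,-0.84],[0,0,-0.9]]}' 20 && python3 -m jog '{"jaw":[5,5,5,5,5,5,5,5],"translation":[[2,-4.5,0],[4,-9,0],[6,-13.5,0],[8,-18,0],[10,-22.5,0],[12,-27,0],[14,-31.5,0],[16,-36,0]],"dr":[[0,0,-0.1],[0,0,-0.2],[0,0,-0.3],[0,0,-0.35],[0,0,-0.35],[0,0,-0.35],[0,0,-0.35],[0,0,-0.35]]}' && python3 -c "
from rot import *
tgt(np.radians(87.6),.45,np.array([531.3,-268.6,25]))"
```

```text
t: 0.9
tcp_pos: [361.4, 227.1, 277.4]
tool_rot: [0.578, 0.816, 0.0, 0.0]
force: [0.6, 0.2, 0.2]
gripper_width: 50.1
grasp_force: 0.0
t: 1.7
tcp_pos: [521.4, -133.1, 277.1]
tool_rot: [0.71, 0.704, 0.0, -0.0]
force: [1.2, 1.1, 0.4]
gripper_width: 50.0
grasp_force: 0.0
tcp [ 521.44441581 -133.07295353  277.13162846] target [ 531.1907132  -271.20750397   30.40268261] shift cm [  0.97 -13.81 -24.67]
dr [[-0.017 -0.694  3.032]
 [ 0.45  -0.012 -0.032]]
```

```bash
python3 -m jog '{"jaw":[4,4,4,4,4,4,4,4],"translation":[[0.5,-3,-2],[0.97,-7,-5],[0.97,-11,-8],[0.97,-13.8,-11],[0.97,-13.8,-14],[0.97,-13.8,-16],[0.97,-13.8,-16],[0.97,-13.8,-16]],"dr":[[0.1,0,-0.01],[0.2,0,-0.03],[0.3,0,-0.032],[0.4,-0.01,-0.032],[0.45,-0.012,-0.032],[0.45,-0.012,-0.032],[0.45,-0.012,-0.032],[0.45,-0.012,-0.032]]}'
python3 - <<'E'
from rot import *
tgt(np.radians(87.6),.45,np.array([531.3,-268.6,25]))
p,d=read_camera("side");q,_=read_camera("top")
a=cv2.resize(p[90:250,210:370,::-1],None,fx=3,fy=3);b=cv2.resize(q[150:250,290:430,::-1],None,fx=3,fy=3)
b=cv2.copyMakeBorder(b,0,180,0,0,cv2.BORDER_CONSTANT)[:,:320] if 0 else cv2.resize(q[140:250,300:408,::-1],(320,326))
b=cv2.copyMakeBorder(b,0,480-326,0,0,cv2.BORDER_CONSTANT)
cv2.imwrite("pics/pre.png",cv2.convertScaleAbs(np.hstack([a,b]),alpha=1.4))
E
```

```text
t: 2.5
tcp_pos: [530.8, -268.7, 117.5]
tool_rot: [0.703, 0.675, 0.161, -0.155]
force: [-0.3, -0.3, 1.0]
gripper_width: 40.2
grasp_force: 0.0
tcp [ 530.79751501 -268.68959791  117.49913949] target [ 531.1907132  -271.20750397   30.40268261] shift cm [ 0.04 -0.25 -8.71]
dr [[-5.700e-02 -1.367e+00  2.828e+00]
 [-1.000e-03 -0.000e+00 -0.000e+00]]
```

View pics/pre.png

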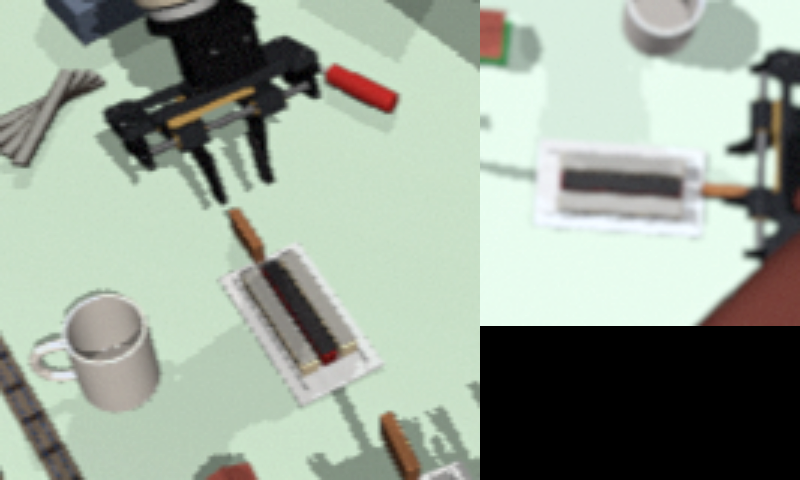

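The fingers (215,190 and 265,180) straddle the handle (245,235) and are tilted back, and the mug is well clear. I'll descend and grip.

```bash
python3 -m jog '{"jaw":[4,4,4,4,0,0,0,0],"translation":[[0,-0.2,-3],[0,-0.2,-6],[0,-0.2,-8.7],[0,-0.2,-8.7],[0,-0.2,-8.7],[0,-0.2,-8.7],[0,-0.2,-8.7],[0,-0.2,-8.7]],"dr":[[0,0,0],[0,0,0],[0,0,0],[0,0,0],[0,0,0],[0,0,0],[0,0,0],[0,0,0]]}' 55 && python3 -m jog '{"jaw":[0,0,0,0,0,0],"translation":[[0,0,0],[0,0,0],[0,0,0.5],[0,0,1.5],[0,0,3],[0,0,3]],"dr":[[0,0,0],[0,0,0],[0,0,0],[0,0,0],[0,0,0],[0,0,0]]}'
```

```text
t: 3.4
tcp_pos: [531.7, -271.7, 32.1]
tool_rot: [0.703, 0.675, 0.161, -0.153]
force: [0.2, -0.6, -0.1]
gripper_width: 15.6
grasp_force: 0.0
t: 4.0
tcp_pos: [532.3, -272.2, 63.3]
tool_rot: [0.703, 0.675, 0.161, -0.152]
force: [0.3, -1.0, -1.4]
gripper_width: 11.4
grasp_force: 55.0
```

```bash
python3 -m jog '{"jaw":[0,0,0,0,0,0,0,0],"translation":[[0,0,1.5],[0,0,4],[0,0,6.5],[-1,1.5,8],[-2.5,4,8],[-4,7,8],[-5.5,10,8],[-7,13,8]],"dr":[[0,0,0],[0,0,0],[0,0,0],[0,0,-0.02],[0,0,-0.04],[0,0,-0.07],[0,0,-0.1],[0,0,-0.126]]}' && python3 -m jog '{"jaw":[0,0,0,0,0,0],"translation":[[-1.5,2.5,0],[-2.8,4.8,0],[-3.6,6.1,0],[-3.7,6.3,0],[-3.7,6.3,0],[-3.7,6.3,0]],"dr":[[0,0,0],[0,0,0],[0,0,0],[0,0,0],[0,0,0],[0,0,0]]}'
python3 - <<'E'
from h import *
for n in("side","top"):
    p,d=read_camera(n);np.savez(f"{n}1.npz",p=p,d=d)
    if n=="side":cv2.imwrite("pics/s1.png",cv2.convertScaleAbs(cv2.resize(p[140:380,250:500,::-1],None,fx=2.4,fy=2.4),alpha=1.4))
    else:cv2.imwrite("pics/t1.png",cv2.convertScaleAbs(cv2.resize(p[120:260,150:400,::-1],None,fx=3,fy=3),alpha=1.4))
E
```

```text
t: 4.8
tcp_pos: [460.2, -139.9, 141.1]
tool_rot: [0.745, 0.629, 0.171, -0.144]
force: [-0.5, 0.2, -1.5]
gripper_width: 11.8
grasp_force: 55.0
t: 5.4
tcp_pos: [424.6, -78.9, 141.1]
tool_rot: [0.745, 0.629, 0.171, -0.143]
force: [1.1, 0.2, -1.5]
gripper_width: 11.1
grasp_force: 55.0
```

View pics/s1.png

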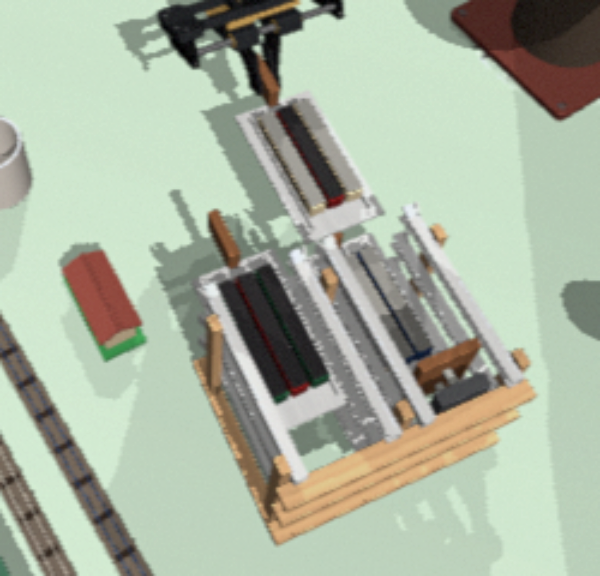

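View pics/t1.png

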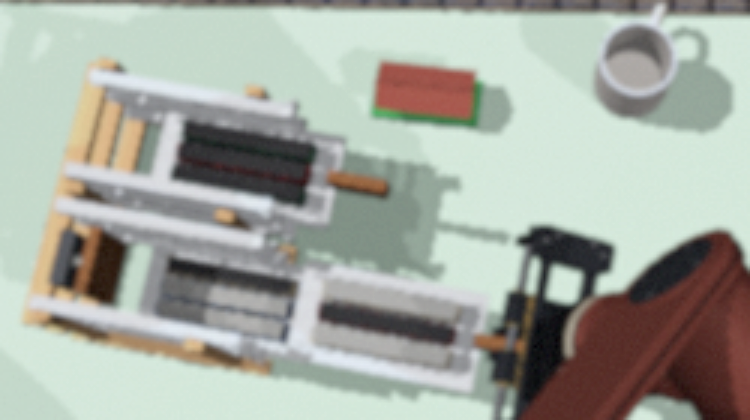

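The tray is held level-looking in front of the near bay (side crop at 310,165, top crop at 390,325). Next I'll measure its plane, yaw and offset against the rails.

```bash
cat > mt.py <<'E'
from h import *
import sys
U=np.array([.1668,.986]);N=np.array([-.986,.1668])
def meas(k,s0):   # s0 approx tray rack x
  for n in("side","top"):
    z=np.load(f"{n}{k}.npz");W=cloud(n,z["d"]);p=z["p"];hsv=cv2.cvtColor(p,cv2.COLOR_RGB2HSV)
    X=W[...,:2]@U-320.5;Y=W[...,:2]@N+492.2;Z=W[...,2]
    b=(abs(X-s0)<100)&(abs(Y-60)<55)&(X<-100)
    S=b&(Z>98)&(Z<122)
    q=np.c_[X[S],Y[S],Z[S]].astype(np.float32)
    sheet=b&(Z>100)&(Z<118)&(p.max(2)>110)&(hsv[...,1]<60)
    e=np.c_[X[sheet],Y[sheet],Z[sheet]];c=e.mean(0)
    A=np.c_[e[:,:2]-[s0,60],np.ones(len(e))];co=A*0
    w=np.ones(len(e),bool)
    for _ in range(3):
        f=np.linalg.lstsq(A[w],e[w,2],rcond=None)[0];w=abs(A@f-e[:,2])<3
    print(n,"pitch(dz/dx),roll,z_top@origin",f.round(4),"n",w.sum(),"sheet rect",cv2.minAreaRect(q[:,:2].copy()))
    C=b&(Z>127)&(Z<148)&(X>s0-68)
    g=np.c_[X[C],Y[C]].astype(np.float32);print("  coach rect",cv2.minAreaRect(g),"ztop",np.median(Z[C]))
    f2=np.linalg.lstsq(np.c_[g-[s0,60],np.ones(len(g))],Z[C],rcond=None)[0];print("  coach plane",f2.round(4))
if __name__=="__main__": meas(sys.argv[1],float(sys.argv[2]))
E
python3 mt.py 1 -213
```

```text
side pitch(dz/dx),roll,z_top@origin [-3.700000e-03 -3.900000e-03  1.135784e+02] n 656 sheet rect ((-219.16871643066406, 61.2713623046875), (91.78666687011719, 181.835693359375), 89.74166870117188)
  coach rect ((-213.24639892578125, 60.3198356628418), (60.83738708496094, 125.54459381103516), 89.72972869873047) ztop 138.09649224065413
  coach plane [-1.140000e-02  2.730000e-02  1.372092e+02]
top pitch(dz/dx),roll,z_top@origin [ 1.900000e-03 -9.000000e-04  1.134458e+02] n 697 sheet rect ((-212.03048706054688, 60.50543975830078), (90.19095611572266, 170.42584228515625), 89.9626693725586)
  coach rect ((-212.17977905273438, 60.73255157470703), (60.567562103271484, 125.14311218261719), 89.97198486328125) ztop 138.20682251217085
  coach plane [-6.000000e-04 -1.330000e-02  1.378456e+02]
```

Centred to 0.6 mm, square and level, with the underside at about 109 mm. I'll lower it 2 mm and enter.

```bash
python3 -m jog '{"jaw":[0,0,0,0,0,0,0,0],"translation":[[0,0,-0.2],[0.17,1,-0.2],[0.33,2,-0.2],[0.5,3,-0.2],[0.67,4,-0.2],[0.83,5,-0.2],[0.92,5.5,-0.2],[1,6,-0.2]],"dr":[[0,0,0],[0,0,0],[0,0,0],[0,0,0],[0,0,0],[0,0,0],[0,0,0],[0,0,0]]}'; python3 -m jog '{"jaw":[0,0],"translation":[[0,0,0],[0,0,0]],"dr":[[0,0,0],[0,0,0]]}'
python3 - <<'E'
from h import *
for n in("side","top"):
    p,d=read_camera(n);np.savez(f"{n}2.npz",p=p,d=d)
import mt; mt.meas(2,-152.5)
E
```

```text
t: 6.3
tcp_pos: [434.0, -17.4, 138.6]
tool_rot: [0.744, 0.629, 0.171, -0.144]
force: [1.2, 0.9, -2.4]
gripper_width: 11.7
grasp_force: 55.0
t: 6.5
tcp_pos: [433.9, -18.0, 138.6]
tool_rot: [0.744, 0.629, 0.171, -0.144]
force: [0.1, 0.0, -2.2]
gripper_width: 11.8
grasp_force: 55.0
side pitch(dz/dx),roll,z_top@origin [4.300000e-03 6.600000e-03 1.115668e+02] n 273 sheet rect ((-173.74281311035156, 60.16475296020508), (98.64691925048828, 151.80233764648438), 87.10749053955078)
  coach rect ((-157.3716583251953, 61.44744110107422), (60.95622253417969, 114.39653015136719), 89.98744201660156) ztop 135.96292322306584
  coach plane [3.700000e-03 1.460000e-02 1.353514e+02]
top pitch(dz/dx),roll,z_top@origin [-2.000000e-03  3.900000e-03  1.112794e+02] n 472 sheet rect ((-172.785888671875, 61.578407287597656), (89.95159912109375, 145.36911010742188), 89.92323303222656)
  coach rect ((-156.64932250976562, 61.559486389160156), (60.5372314453125, 113.27686309814453), 89.86841583251953) ztop 136.04361095319862
  coach plane [ 5.900000e-03 -5.600000e-03  1.357909e+02]
```

```bash
python3 -m jog '{"jaw":[0,0,0,0,0,0,0,0],"translation":[[0.1,0,0],[0.27,1,0],[0.43,2,0],[0.6,3,0],[0.77,4,0],[0.85,4.5,0],[0.93,5,0],[0.93,5,0]],"dr":[[0,0,0],[0,0,0],[0,0,0],[0,0,0],[0,0,0],[0,0,0],[0,0,0],[0,0,0]]}'; python3 -m jog '{"jaw":[0,0,0,0,0,0],"translation":[[0.08,0.5,0],[0.17,1,0],[0.25,1.5,0],[0.33,2,0],[0.42,2.5,0],[0.42,2.5,0]],"dr":[[0,0,0],[0,0,0],[0,0,0],[0,0,0],[0,0,0],[0,0,0]]}'
```

```text
t: 7.4
tcp_pos: [443.2, 32.7, 138.5]
tool_rot: [0.744, 0.63, 0.171, -0.144]
force: [0.7, -0.0, -1.9]
gripper_width: 11.7
grasp_force: 55.0
t: 8.0
tcp_pos: [447.4, 57.6, 138.5]
tool_rot: [0.744, 0.629, 0.171, -0.144]
force: [-0.5, -0.4, -2.1]
gripper_width: 11.6
grasp_force: 55.0
```

```bash
python3 -m jog '{"jaw":[0,0,0,0,0,0,0,0],"translation":[[0.05,0.3,0],[0.1,0.6,0],[0.15,0.9,0],[0.2,1.2,0],[0.25,1.5,0],[0.3,1.8,0],[0.35,2.1,0],[0.4,2.4,0]],"dr":[[0,0,0],[0,0,0],[0,0,0],[0,0,0],[0,0,0],[0,0,0],[0,0,0],[0,0,0]]}'
```

```text
t: 8.8
tcp_pos: [451.5, 81.2, 138.5]
tool_rot: [0.745, 0.629, 0.171, -0.144]
force: [0.8, 0.1, -2.2]
gripper_width: 11.2
grasp_force: 55.0
```

```bash
python3 -m jog '{"jaw":[0,0,0,0],"translation":[[0.03,0.2,0],[0.07,0.4,0],[0.1,0.6,0],[0.13,0.8,0]],"dr":[[0,0,0],[0,0,0],[0,0,0],[0,0,0]]}'
```

```text
t: 9.2
tcp_pos: [452.8, 88.7, 138.5]
tool_rot: [0.745, 0.629, 0.17, -0.143]
force: [-1.6, -3.6, -1.0]
gripper_width: 11.4
grasp_force: 55.0
```

Buffer contact at about 4 N. I'll push on slowly.

```bash
python3 -m jog '{"jaw":[0,0,0,0,0],"translation":[[0.02,0.1,0],[0.03,0.2,0],[0.05,0.3,0],[0.07,0.4,0],[0.08,0.5,0]],"dr":[[0,0,0],[0,0,0],[0,0,0],[0,0,0],[0,0,0]]}'
```

```text
t: 9.7
tcp_pos: [453.6, 93.9, 138.5]
tool_rot: [0.745, 0.629, 0.171, -0.144]
force: [-0.5, -4.3, -2.6]
gripper_width: 11.2
grasp_force: 55.0
```

```bash
python3 -m jog '{"jaw":[0,0,0],"translation":[[0.02,0.1,0],[0.03,0.2,0],[0.05,0.3,0]],"dr":[[0,0,0],[0,0,0],[0,0,0]]}'
```

```text
t: 10.0
tcp_pos: [454.1, 97.0, 138.6]
tool_rot: [0.745, 0.629, 0.171, -0.144]
force: [0.2, -4.4, -1.1]
gripper_width: 11.6
grasp_force: 55.0
```

```bash
python3 -m jog '{"jaw":[0,0],"translation":[[0.01,0.05,0],[0.02,0.1,0]],"dr":[[0,0,0],[0,0,0]]}'
```

```text
t: 10.2
tcp_pos: [454.2, 98.0, 138.5]
tool_rot: [0.745, 0.629, 0.171, -0.144]
force: [-0.2, -3.4, -2.7]
gripper_width: 11.4
grasp_force: 55.0
```

```bash
python3 -m jog '{"jaw":[0,0],"translation":[[0.01,0.05,0],[0.01,0.08,0]],"dr":[[0,0,0],[0,0,0]]}'
```

```text
t: 10.4
tcp_pos: [454.3, 98.8, 138.5]
tool_rot: [0.745, 0.629, 0.171, -0.144]
force: [0.3, -3.3, -1.1]
gripper_width: 11.6
grasp_force: 55.0
```

```bash
python3 -m jog '{"jaw":[0,0],"translation":[[0.01,0.05,0],[0.01,0.08,0]],"dr":[[0,0,0],[0,0,0]]}'
```

```text
t: 10.6
tcp_pos: [454.4, 99.6, 138.5]
tool_rot: [0.745, 0.629, 0.171, -0.144]
force: [-0.4, -4.6, -1.1]
gripper_width: 11.0
grasp_force: 55.0
```

```bash
python3 -m jog '{"jaw":[0,0],"translation":[[0.01,0.03,0],[0.01,0.05,0]],"dr":[[0,0,0],[0,0,0]]}'
```

```text
t: 10.8
tcp_pos: [454.6, 99.9, 138.5]
tool_rot: [0.745, 0.629, 0.171, -0.144]
force: [-1.0, -5.5, -0.4]
gripper_width: 11.6
grasp_force: 55.0
```

```bash
python3 -m jog '{"jaw":[0,0],"translation":[[0.01,0.03,0],[0.01,0.05,0]],"dr":[[0,0,0],[0,0,0]]}'
```

```text
t: 11.0
tcp_pos: [454.7, 99.9, 138.5]
tool_rot: [0.745, 0.629, 0.17, -0.143]
force: [-1.4, -7.8, -1.1]
gripper_width: 11.4
grasp_force: 55.0
```

```bash
python3 -m jog '{"jaw":[0,0],"translation":[[0,0.02,0],[0.01,0.04,0]],"dr":[[0,0,0],[0,0,0]]}'
```

```text
t: 11.2
tcp_pos: [454.8, 99.9, 138.5]
tool_rot: [0.745, 0.629, 0.17, -0.143]
force: [-1.7, -10.6, -0.8]
gripper_width: 11.8
grasp_force: 55.0
```

On the stop, at about 6 N per mm of command. I'll take it to roughly 15 N.

```bash
python3 -m jog '{"jaw":[0,0],"translation":[[0,0.02,0],[0.01,0.04,0]],"dr":[[0,0,0],[0,0,0]]}'
```

```text
t: 11.4
tcp_pos: [454.9, 100.0, 138.4]
tool_rot: [0.745, 0.629, 0.17, -0.143]
force: [-3.3, -12.8, 0.1]
gripper_width: 11.7
grasp_force: 55.0
```

```bash
python3 -m jog '{"jaw":[0,0],"translation":[[0,0.02,0],[0,0.03,0]],"dr":[[0,0,0],[0,0,0]]}'
```

```text
t: 11.6
tcp_pos: [454.9, 100.0, 138.4]
tool_rot: [0.745, 0.63, 0.17, -0.142]
force: [-3.4, -13.7, 1.2]
gripper_width: 11.9
grasp_force: 55.0
```

```bash
python3 -m jog '{"jaw":[0,0,0,0],"translation":[[-0.01,-0.06,0],[-0.03,-0.12,-0.05],[-0.04,-0.14,-0.1],[-0.04,-0.14,-0.1]],"dr":[[0,0,0],[0,0,0],[0,0,0],[0,0,0]]}' && python3 -m jog '{"jaw":[1.4,1.8,2.4,3,3.5,3.5,3.5,3.5],"translation":[[0,0,0],[0,0,0],[0,0,0],[0,0,0],[0,0,0],[0,0,0],[0,0,0],[0,0,0]],"dr":[[0,0,0],[0,0,0],[0,0,0],[0,0,0],[0,0,0],[0,0,0],[0,0,0],[0,0,0]]}' 10
```

```text
t: 12.0
tcp_pos: [454.7, 99.8, 137.7]
tool_rot: [0.745, 0.629, 0.171, -0.143]
force: [-0.8, -7.7, 0.6]
gripper_width: 11.5
grasp_force: 55.0
t: 12.8
tcp_pos: [454.4, 100.3, 137.5]
tool_rot: [0.745, 0.629, 0.171, -0.144]
force: [0.7, 1.0, -0.1]
gripper_width: 34.6
grasp_force: 0.0
```

Released. I'll withdraw straight back, then check.

```bash
python3 -m jog '{"jaw":[3.5,3.5,3.5,3.5,3.5,3.5,3.5,3.5],"translation":[[-0.17,-1,0],[-0.5,-3,0],[-1,-6,0],[-1.67,-10,0],[-2.2,-13,0],[-2.2,-15,2],[-2.2,-17,5],[-2.2,-17,5]],"dr":[[0,0,0],[0,0,0],[0,0,0],[0,0,0],[0,0,0],[0,0,0],[0,0,0],[0,0,0]]}'
python3 - <<'E'
from h import *
U=np.array([.1668,.986]);N=np.array([-.986,.1668])
o=[]
for n in("side","top"):
    p,d=read_camera(n);W=cloud(n,d);hsv=cv2.cvtColor(p,cv2.COLOR_RGB2HSV)
    X=W[...,:2]@U-320.5;Y=W[...,:2]@N+492.2;Z=W[...,2]
    h=(abs(Y-60)<12)&(X<-95)&(X>-190)&(Z>128)&(Z<145)
    print(n,"handle top X",np.percentile(X[h],[2,98]).round(1),"Y",np.median(Y[h]).round(1),"Z",np.median(Z[h]).round(1))
    c=(abs(Y-60)<36)&(X<60)&(X>-100)&(Z>128)&(Z<145)
    g=np.c_[X[c],Y[c]].astype(np.float32);f=np.linalg.lstsq(np.c_[g-[-31,60],np.ones(len(g))],Z[c],rcond=None)[0]
    print("  coaches",cv2.minAreaRect(g),f.round(4))
    a=p[140:360,300:480] if n=="side" else p[130:250,150:330]
    o.append(cv2.resize(a[:,:,::-1],None,fx=2.2,fy=2.2))
H=max(a.shape[0] for a in o);o=[cv2.copyMakeBorder(a,0,H-a.shape[0],0,0,cv2.BORDER_CONSTANT) for a in o]
cv2.imwrite("pics/end.png",cv2.convertScaleAbs(np.hstack(o),alpha=1.4))
E
```

```text
t: 13.6
tcp_pos: [434.5, -73.7, 191.2]
tool_rot: [0.745, 0.629, 0.172, -0.14]
force: [0.1, -0.8, 0.4]
gripper_width: 34.8
grasp_force: 0.0
side handle top X [-166.3 -113. ] Y 59.7 Z 136.5
  coaches ((-33.10694122314453, 63.65671920776367), (124.22660827636719, 56.24845886230469), 0.052666764706373215) [-1.700000e-03 -4.800000e-03  1.339868e+02]
top handle top X [-165.5 -113.5] Y 61.2 Z 137.5
  coaches ((-17.230670928955078, 60.77002716064453), (60.338130950927734, 153.6860809326172), 89.68329620361328) [ 5.700000e-03 -3.300000e-03  1.344149e+02]
```

View pics/end.png

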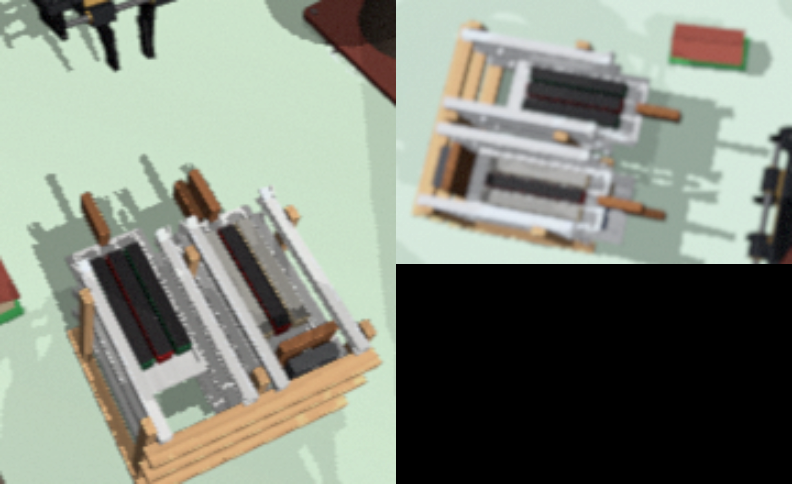

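The picture shows the tray (side crop at 265,280) on the middle rails above the parked tray, against the buffer and with the gripper clear. It reads z ≈ 105, y ≈ 60, x ≈ -31 mm and level, so I'll hand it in.

```bash
python3 -c "
from workcell import order
print(order.sign_off())"
```

```text
the job is handed in; nothing more can be done
None
```

The loose tray is on the middle rails of the nearer bay, directly above the parked tray, with the buffer pushed onto its stop at about 14 N; I released it, backed the gripper clear, and handed the job in at about 14 s (no verdict was returned).

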